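Put the softwood spacers back into their pocket trays

TASK

Put each of the three square-edged softwood spacers away, flat in the middle of the pocket tray made for its length: short, middle and long. A small brick offcut has been left lying across the longest tray: set it flat and centred on top of the larger brick offcut. Leave the tapered wooden wedge and the nail tin where they are.

Things in the scene. Friction and masses are not known exactly. Their poses are not given: they have to be found in the camera images.
- spacer_short: the short planed softwood spacer: a loose plain square-edged bar, 35 x 90 x 20 mm (x width, y length, z height), lying flat on the table; origin at the centre of its underside, z up, light (10 to 55 g)
- spacer_middle: the middle planed softwood spacer: a loose plain square-edged bar, 22 x 120 x 12 mm (x width, y length, z height), lying flat on the table; origin at the centre of its underside, z up, light (10 to 55 g)
- spacer_long: the long planed softwood spacer: a loose plain square-edged bar, 28 x 160 x 18 mm (x width, y length, z height), lying flat on the table; origin at the centre of its underside, z up, light (10 to 55 g)
- tray_short: the short pocket tray, fixed to the table: shallow wooden tray, inside 55 mm (x) by 110 mm (y, its length), wall 8 mm thick, rim 14 mm above the table, floor 5 mm above the table; both long sides have a 50 mm wide gap for the fingers at mid-length; origin at the centre of its underside, z up
- tray_middle: the middle pocket tray, fixed to the table: shallow wooden tray, inside 42 mm (x) by 140 mm (y, its length), wall 8 mm thick, rim 14 mm above the table, floor 5 mm above the table; both long sides have a 50 mm wide gap for the fingers at mid-length; origin at the centre of its underside, z up
- tray_long: the long pocket tray, fixed to the table: shallow wooden tray, inside 46 mm (x) by 180 mm (y, its length), wall 8 mm thick, rim 14 mm above the table, floor 5 mm above the table; both long sides have a 50 mm wide gap for the fingers at mid-length; origin at the centre of its underside, z up; at the start the small brick offcut lies across its rim, towards one end
- offcut_small: the small sawn red brick offcut, loose, 52 x 52 x 30 mm, 0.11 to 0.2 kg, lying flat across the rims of the long pocket tray (its underside 14 mm above the table); origin at the centre of its underside, z up, sides along x and y
- offcut_large: the larger sawn red brick offcut, fixed to the table, 52 mm (x) by 75 mm (y) by 30 mm high, flat top; origin at the centre of its underside, z up
- taper_wedge: a softwood wedge, loose, 60 x 110 mm, tapering along its 110 mm length to a thin edge, 14 mm at its thick end; not a spacer, stays where it lies; origin at the centre of its underside
- nail_tin: open round metal tin of nails, loose, 65 mm across and 45 mm high; stays where it stands; origin at the centre of its underside
Mind the look-alikes: they are no part of the job. Leave any turquoise or yellow look-alike of the offcut_small alone.

How it is judged:
By the outcome, as a careful person would: the job done as asked, in the order asked, and still so for the second after the job is handed in, with the robot touching nothing.
It also fails if it takes over 99 s, if anything falls off the work surface, if the arm or the gripper's body presses on something with over 40 N, if the wrist force passes 120 N, or if a joint passes its speed limit or range.

ROBOT

A 6-joint arm with a two-finger parallel gripper is mounted at the origin on the work surface; the furniture and walls round the work are solid. World frame = base frame: x ahead of the robot, y to its left, z up, the work surface at z = 0. Lengths are in m, angles in degrees, forces in N, time in s.
With the tool pointing down it reaches from about 0.3 to 0.75 m from the base axis. Payload 8.5 kg.
Tool frame: the origin (TCP) lies midway between the tips of the shut fingers; the grasp point (between the pads) lies 19 mm behind it (env.pinch_z is the z of the grasp point in the tool frame, in m); z points along the fingers, y is the line along which they close (so a half turn about z gives the same grasp; the last joint's range is limited). The gripper opens to 85 mm and grips with 20 to 120 N. Pads are 22 mm wide; open, the fingers measure 114 mm over their backs; the gripper's body (76 mm by 85 mm) begins 54 mm behind the grasp point. The pads swing forward as they close: fully open they stand 13 mm farther back than shut.
Start: joints at [-89.112, 21.807, 74.336, -0, 83.858, -12.336], TCP at [0.126, -0.535, 0.231] pointing down, gripper open.
Joint ranges: [-178.18, 178.18], [-50.72, 133.34], [12.68, 142.11], [-81.47, 261.47], [9.98, 163.14], [-165.26, 165.26]. Speed limits (degrees/s): [136.94, 136.94, 180, 180, 180, 180].

INTERFACE

Orientations are given as a 3x3 rotation matrix whose columns are the frame's x, y, z axes.
In Python, from rig import env gives the robot as it stands.
- The arm moves only by the tool arm_command, never from a script. Its argument "deltas" is a list of rows, each an object of numbers: "rx", "ry", "rz": the turn, a rotation vector about the tool's x, y, z in rad; "dx", "dy", "dz": the shift along the tool's x, y, z in m; "fingers": the finger opening in m, from 0 to 0.0854. In form: [{"rx": .., "ry": .., "rz": .., "dx": .., "dy": .., "dz": .., "fingers": ..}, ...]. A call has 1 to 12 rows; each row shifts and turns the commanded pose from where the row before left it, along the tool's axes as they then stand; what a row does not reach is not made up. A row lasts 1/10 s, in which the tool goes at most 50 mm and 8.59 degrees, less where a joint would pass 70% of its speed; a pose out of reach is approached as far as the arm can. A call is refused whole if a number of a shift passes 0.05 or a number of a turn 0.15, either way. A call with a gripper value outside its range is refused whole. The fingers move at their own pace and stop on an object; "squeeze" is the grip in N (left out, the last holds). Time passes only in rows, so rows that do not move let the fingers close. It gives the time, the measured TCP pose, the force, the opening and the grip force at its end, in the units of the state.
- env.observe(): the state, without advancing time (a new reading comes with each control period).
- env.get_image(name): name is "scene" or "top" or "wrist"; returns a dict with "color" (384x512x3 uint8, blue, green, red), "camera_matrix" (3x3 intrinsics, pixels), "eye" and "orientation" of the camera in the world. Camera axes: x right, y up, looking along -z (the intrinsics and any distortion apply to the point x, -y, -z); pixel columns grow to the right and rows downward; lengths in m; the calibration is good to about 2 mm. The wrist camera is an equidistant fisheye: a pixel r from the principal point sees the ray r / f radians off the axis. A picture is of the moment at which its call begins. There is no depth.
- env.close_job(): hands the job in; it is judged then, once.
Trained networks look in a picture, given as the dict that the camera call returned (one of the last four; its "shot" number tells which), for a name from the list of things; names that differ only in an ending like _2 or _b are one class to them, and where a whole thing is asked for, a point or a joint stands for the part that bears it (a point fixed in the world has none). Each returns a list of dicts, best first, with "p" (0 to 1); they miss things now and then, are a little off and sometimes report something else, mostly with a low value. They report only what shows in the picture. A call takes as long as a camera call. They do not tell look-alikes from the thing itself.
- env.look_for(query, picture): "box" ([left, top, right, bottom] in pixels, round what is visible of it).
- env.tip_of(query, picture): "location" ([column, row] in pixels: a listed point, or the origin of a listed thing).
The state is a dict: "time_s": time; "q": joint angles; "qvel": joint speeds; "joint_efforts": joint torques, N m; "position": TCP position; "tool_rot": TCP orientation; "ft_force": force on the tool from outside, world axes, zero at the start; "wrist_torque": the same for the moment, N m; "grip_width": finger opening in m; "gripper_force": force on a finger pad.
Only numpy, scipy, OpenCV 4.12 (cv2) and the standard library are available. Lean on these libraries where they do the work, as an engineer would, in place of code of your own. Each camera call takes 0.05 s, during which the arm holds its last target. There are 200 camera calls.

## Working session

There is one attempt and no reset: what is moved stays moved. The work goes in short steps, Python scripts to look and compute and a tool call to move; the robot and the scene stay as the last step left them, time stands still between calls to the robot, and variables do not carry over. Pictures are saved under pics/ and viewed, at most 14 in all, crops included, and the job is handed in when it is done.

Besides the shell and the picture viewer there is one more tool, called after "Call:" by a JSON object that holds its "op" and its "data". arm_command: Moves the arm, as the interface text tells. Its arguments: {"type":"object","properties":{"deltas":{"type":"array"},"squeeze":{"type":"number"}},"required":["deltas"]}

```bash
mkdir -p pics; ls; cat > h.py <<'E'
import numpy as np, cv2
from rig import env
NAMES="spacer_short spacer_middle spacer_long tray_short tray_middle tray_long offcut_small offcut_large taper_wedge nail_tin".split()
def ray(im,px):
    K=np.array(im["camera_matrix"]);R=np.array(im["orientation"])
    d=np.array([(px[0]-K[0,2])/K[0,0],-(px[1]-K[1,2])/K[1,1],-1.])
    return np.array(im["eye"]),R@d
def world(im,px,z):
    e,d=ray(im,px); return e+d*(z-e[2])/d[2]
def pix(im,p):
    K=np.array(im["camera_matrix"]);R=np.array(im["orientation"])
    c=R.T@(np.array(p)-np.array(im["eye"])); return np.array([K[0,2]+K[0,0]*c[0]/-c[2],K[1,2]-K[1,1]*c[1]/-c[2]])
E
python3 - <<'E'
from h import *
np.set_printoptions(precision=3,suppress=True)
s=env.observe();print({k:np.round(v,3) for k,v in s.items()}, env.pinch_z)
for c in["top","scene"]:
    im=env.get_image(c);cv2.imwrite(f"pics/{c}0.png",cv2.resize(im["color"],(800,600),interpolation=cv2.INTER_CUBIC));print(c,im["eye"],im["camera_matrix"],im["orientation"],[k for k in im])
    for n in NAMES:
        a=env.tip_of(n,im);b=env.look_for(n,im)
        print(n,[(np.round(x["location"]),round(x["p"],2),world(im,x["location"],0)[:2]) for x in a[:3]],[(np.round(x["box"]),round(x["p"],2)) for x in b[:3]])
E
```

```text
pics
{'time_s': np.float64(0.0), 'q': array([-89.113,  21.84 ,  74.385,   0.001,  83.859, -12.335]), 'qvel': array([-0.023,  0.02 , -0.022, -0.031,  0.06 ,  0.009]), 'joint_efforts': array([ -0.002, -44.846, -23.129,  -0.   ,   0.005,   0.   ]), 'position': array([ 0.126, -0.535,  0.231]), 'tool_rot': array([[ 0.973,  0.229, -0.   ],
       [ 0.229, -0.973,  0.001],
       [ 0.   , -0.001, -1.   ]]), 'ft_force': array([ 0.813, -0.04 ,  0.364]), 'wrist_torque': array([0.051, 0.012, 0.005]), 'gripper_force': np.float64(0.0), 'grip_width': np.float64(0.085)} -0.0187
top [ 0.254 -0.091  1.25 ] [[371.448   0.    251.893]
 [  0.    371.448 193.874]
 [  0.      0.      1.   ]] [[ 0.008  0.989 -0.145]
 [-1.     0.01   0.012]
 [ 0.013  0.145  0.989]] ['color', 'camera_matrix', 'eye', 'orientation', 'shot']
spacer_short [(array([123., 208.]), 0.75, array([0.383, 0.328]))] [(array([107., 199., 134., 216.]), 0.75)]
spacer_middle [(array([262., 194.]), 0.54, array([ 0.437, -0.14 ]))] [(array([246., 189., 282., 204.]), 0.72)]
spacer_long [(array([312., 208.]), 0.59, array([ 0.39 , -0.311]))] [(arr
[... 1951 characters left out ...]
([ 0.56 , -0.359]))] [(array([321., 205., 348., 224.]), 0.74)]
offcut_small [(array([372., 234.]), 0.76, array([ 0.546, -0.592])), (array([257., 217.]), 0.69, array([ 0.332, -0.188])), (array([282., 242.]), 0.62, array([ 0.28 , -0.352]))] [(array([363., 223., 380., 238.]), 0.71), (array([277., 231., 293., 250.]), 0.69), (array([242., 208., 260., 224.]), 0.53)]
offcut_large [(array([202., 157.]), 0.42, array([0.511, 0.315]))] [(array([192., 148., 205., 159.]), 0.62)]
taper_wedge [] []
nail_tin [(array([239., 189.]), 0.69, array([ 0.429, -0.001])), (array([201., 157.]), 0.69, array([0.512, 0.323])), (array([273., 193.]), 0.46, array([ 0.503, -0.134]))] [(array([231., 179., 250., 195.]), 0.71)]
```

```bash
python3 - <<'E'
from h import *
im=env.get_image("top");c=im["color"]
for i,(x0) in enumerate([90,245]):
    k=c[140:250,x0:x0+160];cv2.imwrite(f"pics/c{i}.png",cv2.resize(k,None,fx=5,fy=5,interpolation=cv2.INTER_CUBIC))
E
```

```text
(no output)
```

View pics/c0.png

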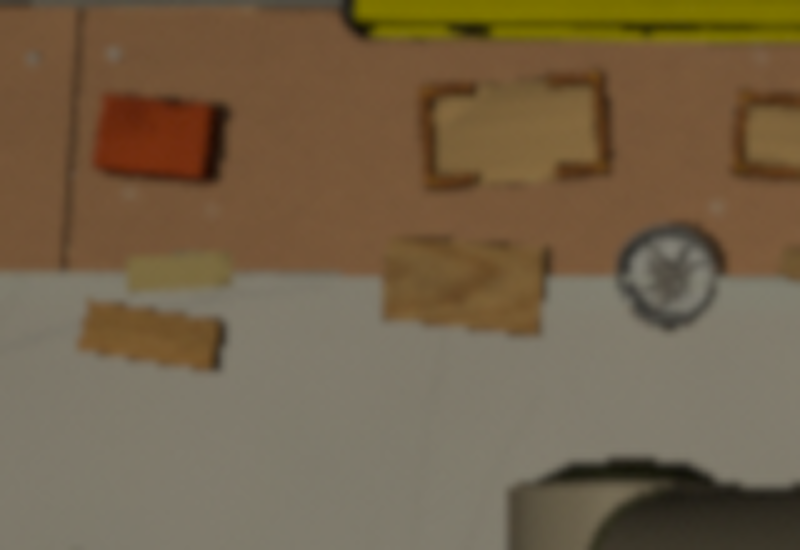

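View pics/c1.png

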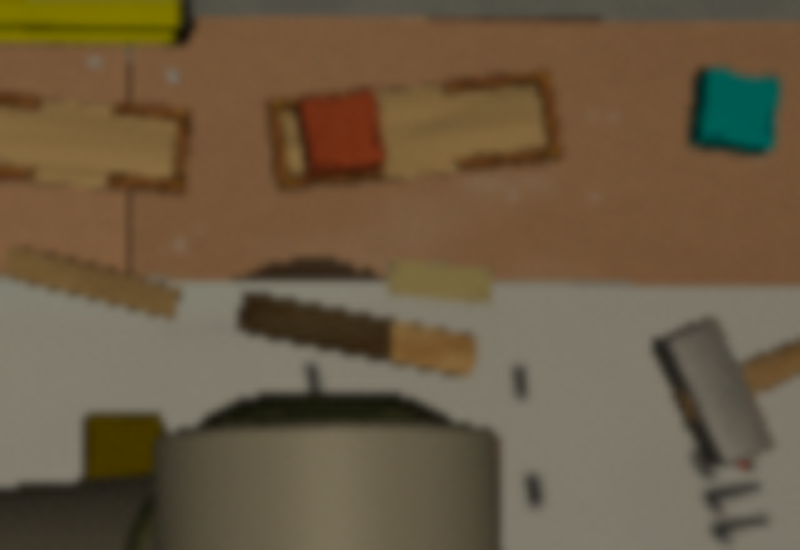

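View pics/scene0.png

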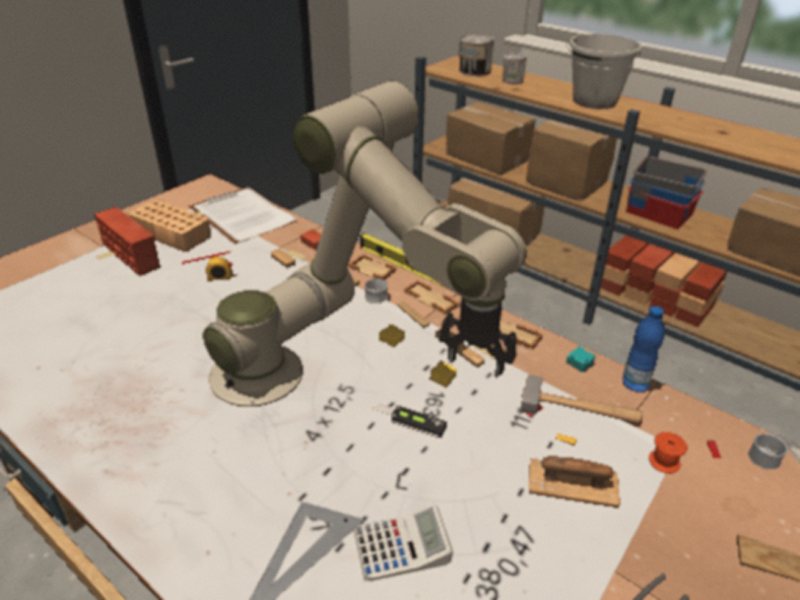

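The red block at crop 2 (340,130), lying on the long tray, is offcut_small. The turquoise one (735,110) and the yellow one (125,445) are look-alikes. The short spacer is at crop 1 (152,335), the middle at crop 2 (92,280) and the long at (357,335). The pale flat strips at crop 1 (180,270) and crop 2 (440,280) look like tape. The wedge is at crop 1 (463,285). I'll tour over the scene with the wrist camera next.

Call:
{"op": "arm_command", "data": {"deltas": [{"rz":-0.149},{"rz":-0.149},{"rz":-0.149},{"rz":-0.149},{"rz":-0.149},{"rz":-0.149},{"rz":-0.149},{"rz":-0.149},{"rz":-0.149},{"dy":0.035,"dx":0.02},{"dy":0.035,"dx":0.02},{"dy":0.035,"dx":0.02}]}}

```text
invalid input
```

Call:
{"op": "arm_command", "data": {"deltas": [{"dy":0.035,"dx":0.025},{"dy":0.035,"dx":0.025},{"dy":0.035,"dx":0.025},{"dy":0.035,"dx":0.025},{"dy":0.035,"dx":0.025},{"dy":0.025,"dx":0.025},{},{}]}}

```text
invalid input
```

```bash
python3 - <<'E'
from h import *
np.set_printoptions(precision=3,suppress=True)
im=env.get_image("wrist");np.savez("w0.npz",**{k:im[k] for k in im});s=env.observe();print(s["position"],s["time_s"],s["q"],s["tool_rot"])
print(im["eye"],im["camera_matrix"],im["orientation"])
cv2.imwrite("pics/w0.png",cv2.resize(im["color"],(800,600)))
E
```

```text
[ 0.126 -0.535  0.231] 2.2 [-89.112  21.806  74.334  -0.002  83.858 -12.335] [[ 0.973  0.229 -0.   ]
 [ 0.229 -0.973 -0.   ]
 [-0.     0.    -1.   ]]
[ 0.199 -0.519  0.373] [[297.319   0.    249.211]
 [  0.    297.319 193.707]
 [  0.      0.      1.   ]] [[ 0.229  0.931  0.283]
 [-0.974  0.219  0.066]
 [-0.    -0.291  0.957]]
```

View pics/w0.png

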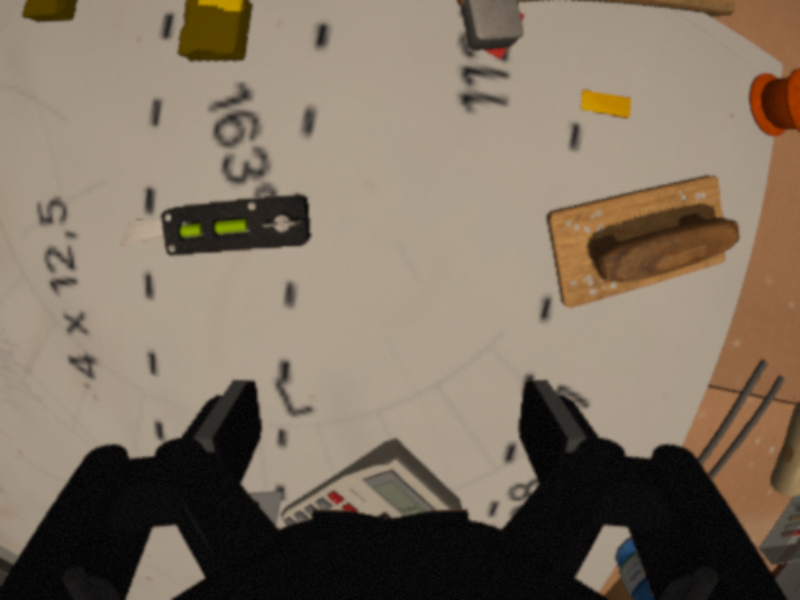

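The wrist view shows the fingers at (240,400) and (540,400), with the camera looking ahead along tool +x. I'll retry with all keys in every row.

Call:
{"op": "arm_command", "data": {"deltas": [{"rx":0,"ry":0,"rz":-0.149,"dx":0,"dy":0,"dz":0,"fingers":0.085},{"rx":0,"ry":0,"rz":-0.149,"dx":0,"dy":0,"dz":0,"fingers":0.085},{"rx":0,"ry":0,"rz":-0.149,"dx":0,"dy":0,"dz":0,"fingers":0.085},{"rx":0,"ry":0,"rz":-0.149,"dx":0,"dy":0,"dz":0,"fingers":0.085},{"rx":0,"ry":0,"rz":-0.149,"dx":0,"dy":0,"dz":0,"fingers":0.085},{"rx":0,"ry":0,"rz":-0.149,"dx":0,"dy":0,"dz":0,"fingers":0.085},{"rx":0,"ry":0,"rz":-0.149,"dx":0,"dy":0,"dz":0,"fingers":0.085},{"rx":0,"ry":0,"rz":-0.149,"dx":0,"dy":0,"dz":0,"fingers":0.085},{"rx":0,"ry":0,"rz":-0.149,"dx":0,"dy":0,"dz":0,"fingers":0.085},{"rx":0,"ry":0,"rz":0,"dx":0.02,"dy":0.035,"dz":0,"fingers":0.085},{"rx":0,"ry":0,"rz":0,"dx":0.02,"dy":0.035,"dz":0,"fingers":0.085},{"rx":0,"ry":0,"rz":0,"dx":0.02,"dy":0.035,"dz":0,"fingers":0.085}]}}

```text
time_s: 3.4
position: [0.2317, -0.4745, 0.2313]
tool_rot: [[-0.0, 1.0, 0.0], [1.0, 0.0, -0.0], [-0.0, 0.0, -1.0]]
ft_force: [0.5, -0.2, -0.0]
grip_width: 0.0848
gripper_force: 0.0
```

Call:
{"op": "arm_command", "data": {"deltas": [{"dy":0.045,"dx":0,"dz":0,"rx":0,"ry":0,"rz":0,"fingers":0.085},{"dy":0.045,"dx":0,"dz":0,"rx":0,"ry":0,"rz":0,"fingers":0.085},{"dy":0.045,"dx":0,"dz":0,"rx":0,"ry":0,"rz":0,"fingers":0.085},{"dy":0.045,"dx":0,"dz":0,"rx":0,"ry":0,"rz":0,"fingers":0.085},{"dy":0.045,"dx":0,"dz":0,"rx":0,"ry":0,"rz":0,"fingers":0.085},{"dy":0,"dx":0,"dz":0,"rx":0,"ry":0,"rz":0,"fingers":0.085}]}}

```text
time_s: 4.0
position: [0.4601, -0.4738, 0.23]
tool_rot: [[-0.006, 1.0, 0.001], [1.0, 0.006, 0.001], [0.001, 0.001, -1.0]]
ft_force: [-0.1, -0.5, 0.4]
grip_width: 0.0853
gripper_force: 0.0
```

```bash
cat >> h.py <<'E'
def wray(im,px):
    K=np.array(im["camera_matrix"]);d=np.array([px[0]-K[0,2],px[1]-K[1,2]])/K[0,0];r=np.hypot(*d)+1e-12
    v=np.array([np.sin(r)*d[0]/r,-np.sin(r)*d[1]/r,-np.cos(r)]); return np.array(im["eye"]),np.array(im["orientation"])@v
def wworld(im,px,z):
    e,d=wray(im,px); return (e+d*(z-e[2])/d[2])[:2]
def wpix(im,p):
    K=np.array(im["camera_matrix"]);c=np.array(im["orientation"]).T@(np.array(p)-np.array(im["eye"]))
    x,y,w=c[0],-c[1],-c[2];t=np.arctan2(np.hypot(x,y),w);h=np.hypot(x,y)+1e-12
    return np.array([K[0,2]+K[0,0]*t*x/h,K[1,2]+K[0,0]*t*y/h])
def rect(im,z,x0,x1,y0,y1,res=.001):
    "orthophoto at height z: image row down = -x, col right = -y (like top)"
    xs=np.arange(x1,x0,-res);ys=np.arange(y1,y0,-res);X,Y=np.meshgrid(xs,ys,indexing="ij")
    K=np.array(im["camera_matrix"]);c=(np.stack([X,Y,X*0+z],-1)-np.array(im["eye"]))@np.array(im["orientation"])
    x,y,w=c[...,0],-c[...,1],-c[...,2];h=np.hypot(x,y)+1e-12;t=np.arctan2(h,w)
    return cv2.remap(im["color"],(K[0,2]+K[0,0]*t*x/h).astype(np.float32),(K[1,2]+K[0,0]*t*y/h).astype(np.float32),cv2.INTER_CUBIC)
def shot(n):
    im=env.get_image("wrist");np.savez(n+".npz",**{k:im[k] for k in im});return im
E
python3 - <<'E'
from h import *
np.set_printoptions(precision=3,suppress=True)
im=shot("w1");print(im["eye"])
for n in ["spacer_long","tray_long","offcut_small"]:
    a=env.tip_of(n,im);b=env.look_for(n,im)
    print(n,[(np.round(x["location"]),round(x["p"],2),wworld(im,x["location"],0)) for x in a[:3]],[(np.round(x["box"]),round(x["p"],2)) for x in b[:3]])
o=rect(im,0.0,.34,.60,-.50,-.20);print(o.shape)
o=cv2.resize(o,None,fx=2.3,fy=2.3,interpolation=cv2.INTER_CUBIC);cv2.imwrite("pics/o1.png",o)
E
```

```text
[ 0.46  -0.4    0.372]
spacer_long [(array([196.,  45.]), 0.67, array([ 0.393, -0.321]))] [(array([171.,   0., 219., 110.]), 0.71)]
tray_long [(array([312.,  80.]), 0.61, array([ 0.538, -0.364]))] [(array([280.,   4., 343., 158.]), 0.91)]
offcut_small [(array([312., 240.]), 0.83, array([ 0.549, -0.58 ])), (array([115.,  76.]), 0.74, array([ 0.283, -0.352])), (array([302.,  36.]), 0.57, array([ 0.525, -0.308]))] [(array([292., 224., 337., 269.]), 0.96), (array([280.,   9., 338.,  58.]), 0.78), (array([ 86.,  52., 136., 101.]), 0.65)]
(260, 300, 3)
```

View pics/o1.png

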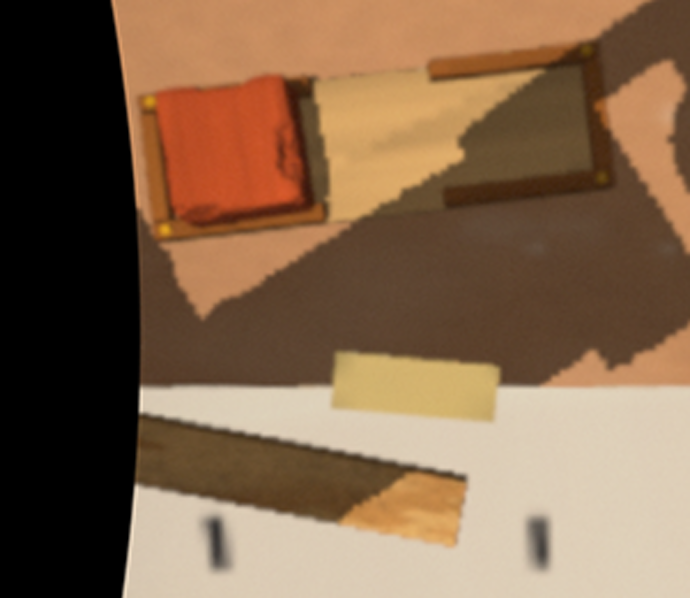

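Ortho o1 clearly shows the long tray with corner nails at (588,50), (600,177), (150,103) and (165,230). The red offcut is at its left end, around (165,90)–(310,215), and the long spacer's right end is at (460,510). I'll continue the tour.

Call:
{"op": "arm_command", "data": {"deltas": [{"dx":0.045,"dy":0,"dz":0,"rx":0,"ry":0,"rz":0,"fingers":0.085},{"dx":0.045,"dy":0,"dz":0,"rx":0,"ry":0,"rz":0,"fingers":0.085},{"dx":0.045,"dy":0,"dz":0,"rx":0,"ry":0,"rz":0,"fingers":0.085},{"dx":0.045,"dy":0,"dz":0,"rx":0,"ry":0,"rz":0,"fingers":0.085},{"dx":0.045,"dy":0,"dz":0,"rx":0,"ry":0,"rz":0,"fingers":0.085},{"dx":0.045,"dy":0,"dz":0,"rx":0,"ry":0,"rz":0,"fingers":0.085},{"dx":0.045,"dy":0,"dz":0,"rx":0,"ry":0,"rz":0,"fingers":0.085},{"dx":0,"dy":0,"dz":0,"rx":0,"ry":0,"rz":0,"fingers":0.085}]}}

```text
time_s: 5.15
position: [0.4545, -0.1561, 0.2321]
tool_rot: [[-0.004, 1.0, 0.001], [1.0, 0.004, 0.001], [0.001, 0.001, -1.0]]
ft_force: [0.2, -0.8, 0.5]
grip_width: 0.0849
gripper_force: 0.0
```

```bash
python3 -c "
from h import *
print(shot('w2')['eye'])"
```

```text
[ 0.45457216 -0.08233516  0.37417777]
```

Call:
{"op": "arm_command", "data": {"deltas": [{"dx":0.045,"dy":0,"dz":0,"rx":0,"ry":0,"rz":0,"fingers":0.085},{"dx":0.045,"dy":0,"dz":0,"rx":0,"ry":0,"rz":0,"fingers":0.085},{"dx":0.045,"dy":0,"dz":0,"rx":0,"ry":0,"rz":0,"fingers":0.085},{"dx":0.045,"dy":0,"dz":0,"rx":0,"ry":0,"rz":0,"fingers":0.085},{"dx":0.045,"dy":0,"dz":0,"rx":0,"ry":0,"rz":0,"fingers":0.085},{"dx":0,"dy":0,"dz":0,"rx":0,"ry":0,"rz":0,"fingers":0.085}]}}

```text
time_s: 5.8
position: [0.4549, 0.0678, 0.2316]
tool_rot: [[-0.005, 1.0, 0.001], [1.0, 0.005, 0.001], [0.001, 0.001, -1.0]]
ft_force: [0.2, -0.6, -0.0]
grip_width: 0.0849
gripper_force: 0.0
```

```bash
python3 -c "
from h import *
print(shot('w3')['eye'])"
```

```text
[0.45508022 0.14153234 0.37363968]
```

Call:
{"op": "arm_command", "data": {"deltas": [{"dx":0.045,"dy":0,"dz":0,"rx":0,"ry":0,"rz":0,"fingers":0.085},{"dx":0.045,"dy":0,"dz":0,"rx":0,"ry":0,"rz":0,"fingers":0.085},{"dx":0.045,"dy":0,"dz":0,"rx":0,"ry":0,"rz":0,"fingers":0.085},{"dx":0.045,"dy":0,"dz":0,"rx":0,"ry":0,"rz":0,"fingers":0.085},{"dx":0.045,"dy":0,"dz":0,"rx":0,"ry":0,"rz":0,"fingers":0.085},{"dx":0,"dy":0,"dz":0,"rx":0,"ry":0,"rz":0,"fingers":0.085}]}}

```text
time_s: 6.45
position: [0.4557, 0.2921, 0.2309]
tool_rot: [[-0.003, 1.0, 0.0], [1.0, 0.003, 0.001], [0.001, 0.0, -1.0]]
ft_force: [0.0, -0.9, 0.7]
grip_width: 0.085
gripper_force: 0.0
```

```bash
python3 - <<'E'
from h import *
print(shot('w4')['eye'],env.observe()["position"],env.observe()["q"])
L=lambda n:np.load(n+".npz")
a=rect(L("w2"),.012,.36,.60,-.29,-.02);b=rect(L("w3"),.012,.36,.60,.02,.19)
cv2.imwrite("pics/o2.png",cv2.resize(rect(L("w2"),.012,.36,.60,-.29,-.02),None,fx=2.5,fy=2.5,interpolation=cv2.INTER_CUBIC))
cv2.imwrite("pics/o3.png",cv2.resize(np.hstack([rect(L("w4"),.02,.34,.58,.26,.41),rect(L("w3"),.014,.34,.58,.01,.17)]),None,fx=2.5,fy=2.5,interpolation=cv2.INTER_CUBIC))
E
```

```text
[0.45602409 0.36583768 0.37296209] [0.45587039 0.2900561  0.23091443] [ 1.99173651e+01  2.08551909e+01  7.59081571e+01 -2.07249570e-02
  8.32424024e+01  1.98100848e+01]
```

View pics/o2.png

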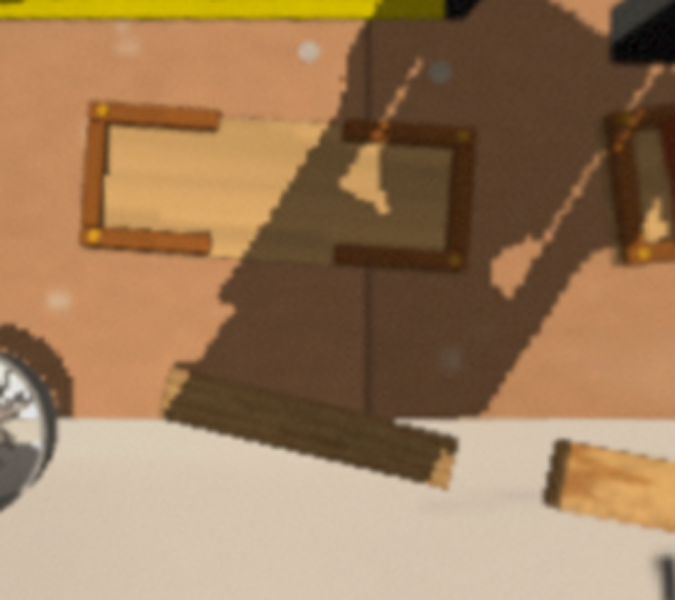

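View pics/o3.png

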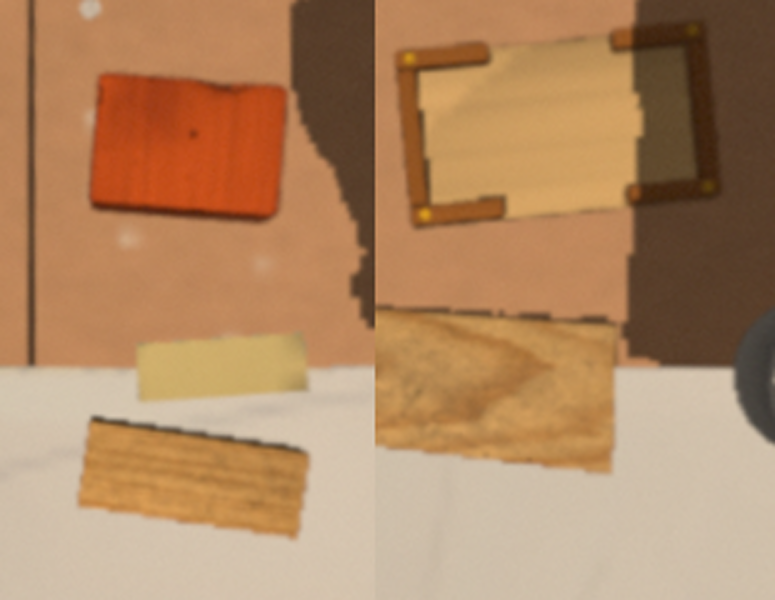

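Views o2 and o3 show the middle tray, with nails at (101,110), (464,135), (93,237) and (456,262), and the middle spacer with corners near (178,365), (457,438), (448,488) and (163,416). They also show the large offcut, the short spacer at o3 (90–307,420–538), the short tray nails and the wedge.

```bash
cat >> h.py <<'E'
def fit(n,clicks,y1,x1,s,zo,z,name=""):
    "clicks TL,TR,BR,BL in an ortho; returns centre, yaw of the thing's y axis from world y"
    eye=np.load(n+".npz")["eye"];c=np.array(clicks,float)
    P=np.c_[x1-c[:,1]/s,y1-c[:,0]/s];P=eye[:2]+(P-eye[:2])*(eye[2]-z)/(eye[2]-zo)
    d=(P[0]-P[1])+(P[3]-P[2]);w=P[0]-P[3]+P[1]-P[2]
    yaw=np.degrees(np.arctan2(-d[0],d[1]));m=P.mean(0)
    print(name,"c",np.round(m,4),"yaw",round(yaw,2),"len",np.round(np.hypot(*d)/2,4),"wid",np.round(np.hypot(*w)/2,4));return m,yaw
def go(x,y,z,yaw):
    s=env.observe();R=np.array(s["tool_rot"]);p=np.array(s["position"]);a=np.radians(yaw)
    T=np.array([[-np.sin(a),np.cos(a),0],[np.cos(a),np.sin(a),0],[0,0,-1.]])
    from scipy.spatial.transform import Rotation as Q
    print("t",s["time_s"],"turn",np.round(Q.from_matrix(R.T@T).as_rotvec(),3),"then shift",np.round(T.T@(np.array([x,y,z])-p),4),"now",np.round(p,4),"grip",round(float(s["grip_width"]),4),round(float(s["gripper_force"]),1))
E
python3 - <<'E'
from h import *
fit("w2",[(101,110),(464,135),(456,262),(93,237)],-.02,.60,2500,.012,.014,"tray_middle")
fit("w2",[(178,365),(457,438),(448,488),(163,416)],-.02,.60,2500,.012,.012,"sp_middle")
fit("w1",[(150,103),(588,50),(600,177),(165,230)],-.20,.60,2300,0,.014,"tray_long")
D=375
fit("w3",[(409-D,58),(696-D,30),(708-D,186),(424-D,215)],.17,.58,2500,.014,.014,"tray_short")
fit("w4",[(90,424),(307,453),(297,538),(79,505)],.41,.58,2500,.02,.02,"sp_short")
fit("w4",[(98,73),(287,90),(275,211),(92,203)],.41,.58,2500,.02,.03,"large")
go(.3875,.332,.1,-7)
E
```

```text
tray_middle c [ 0.5252 -0.1311] yaw -3.94 len 0.1447 wid 0.0506
sp_middle c [ 0.4293 -0.1446] yaw -14.42 len 0.1165 wid 0.0208
tray_long c [ 0.5362 -0.3648] yaw 6.92 len 0.184 wid 0.0534
tray_short c [0.5311 0.0963] yaw 5.7 len 0.1148 wid 0.0628
sp_short c [0.388  0.3327] yaw -8.11 len 0.0879 wid 0.0335
large c [0.5204 0.3357] yaw -3.84 len 0.0725 wid 0.0489
t 6.5 turn [0.    0.    0.124] then shift [ 0.0333 -0.073   0.1309] now [0.4559 0.2901 0.2309] grip 0.085 0.0
```

Call:
{"op": "arm_command", "data": {"deltas": [{"dx":0,"dy":0,"dz":0,"rx":0,"ry":0,"rz":0.143,"fingers":0.07},{"dx":0.011,"dy":-0.0245,"dz":0.02,"rx":0,"ry":0,"rz":0,"fingers":0.07},{"dx":0.011,"dy":-0.0245,"dz":0.02,"rx":0,"ry":0,"rz":0,"fingers":0.07},{"dx":0.011,"dy":-0.0245,"dz":0.02,"rx":0,"ry":0,"rz":0,"fingers":0.07},{"dx":0,"dy":0,"dz":0.035,"rx":0,"ry":0,"rz":0,"fingers":0.07},{"dx":0,"dy":0,"dz":0.035,"rx":0,"ry":0,"rz":0,"fingers":0.07},{"dx":0,"dy":0,"dz":0.035,"rx":0,"ry":0,"rz":0,"fingers":0.07},{"dx":0,"dy":0,"dz":0.035,"rx":0,"ry":0,"rz":0,"fingers":0.07},{"dx":0,"dy":0,"dz":0,"rx":0,"ry":0,"rz":0,"fingers":0.07},{"dx":0,"dy":0,"dz":0,"rx":0,"ry":0,"rz":0,"fingers":0.07}]}}

```text
time_s: 7.5
position: [0.3881, 0.3318, 0.0321]
tool_rot: [[0.144, 0.99, 0.0], [0.99, -0.144, -0.0], [-0.0, 0.0, -1.0]]
ft_force: [0.2, -0.6, 0.5]
grip_width: 0.0701
gripper_force: 0.0
```

```bash
python3 -c "
from h import *
go(.388,.3327,.003,-8.1)"
```

```text
t 7.5 turn [ 0.     0.    -0.003] then shift [ 0.0008 -0.0003  0.0291] now [0.3881 0.3318 0.0321] grip 0.0701 0.0
```

Call:
{"op": "arm_command", "data": {"deltas": [{"dx":0,"dy":0,"dz":0.015,"rx":0,"ry":0,"rz":0,"fingers":0.07},{"dx":0,"dy":0,"dz":0.014,"rx":0,"ry":0,"rz":0,"fingers":0.07},{"dx":0,"dy":0,"dz":0,"rx":0,"ry":0,"rz":0,"fingers":0.025},{"dx":0,"dy":0,"dz":0,"rx":0,"ry":0,"rz":0,"fingers":0.025},{"dx":0,"dy":0,"dz":0,"rx":0,"ry":0,"rz":0,"fingers":0.025},{"dx":0,"dy":0,"dz":0,"rx":0,"ry":0,"rz":0,"fingers":0.025},{"dx":0,"dy":0,"dz":0,"rx":0,"ry":0,"rz":0,"fingers":0.025},{"dx":0,"dy":0,"dz":0,"rx":0,"ry":0,"rz":0,"fingers":0.025}], "squeeze": 30}}

```text
time_s: 8.3
position: [0.388, 0.3332, 0.0041]
tool_rot: [[0.142, 0.99, 0.003], [0.99, -0.142, 0.001], [0.002, 0.003, -1.0]]
ft_force: [0.9, -2.9, 7.8]
grip_width: 0.0343
gripper_force: 30.6
```

Call:
{"op": "arm_command", "data": {"deltas": [{"dx":0,"dy":0,"dz":-0.03,"rx":0,"ry":0,"rz":0,"fingers":0.025},{"dx":0,"dy":0,"dz":-0.03,"rx":0,"ry":0,"rz":0,"fingers":0.025},{"dx":0,"dy":0,"dz":-0.03,"rx":0,"ry":0,"rz":0,"fingers":0.025},{"dx":0,"dy":0,"dz":0,"rx":0,"ry":0,"rz":-0.12,"fingers":0.025},{"dx":0,"dy":0,"dz":0,"rx":0,"ry":0,"rz":-0.12,"fingers":0.025},{"dx":0,"dy":0,"dz":0,"rx":0,"ry":0,"rz":0,"fingers":0.025}]}}

```text
time_s: 8.9
position: [0.3871, 0.3331, 0.0935]
tool_rot: [[-0.099, 0.995, 0.002], [0.995, 0.099, 0.001], [0.001, 0.002, -1.0]]
ft_force: [0.4, 0.5, 0.0]
grip_width: 0.0343
gripper_force: 30.3
```

```bash
python3 -c "
from h import *
go(.5311,.0963,.06,5.7)"
```

```text
t 8.9 turn [ 0.002 -0.001 -0.   ] then shift [-0.2499  0.1198  0.0335] now [0.3871 0.3331 0.0935] grip 0.0343 30.3
```

Call:
{"op": "arm_command", "data": {"deltas": [{"dx":-0.0357,"dy":0.0171,"dz":0,"rx":0,"ry":0,"rz":0,"fingers":0.025},{"dx":-0.0357,"dy":0.0171,"dz":0,"rx":0,"ry":0,"rz":0,"fingers":0.025},{"dx":-0.0357,"dy":0.0171,"dz":0,"rx":0,"ry":0,"rz":0,"fingers":0.025},{"dx":-0.0357,"dy":0.0171,"dz":0,"rx":0,"ry":0,"rz":0,"fingers":0.025},{"dx":-0.0357,"dy":0.0171,"dz":0,"rx":0,"ry":0,"rz":0,"fingers":0.025},{"dx":-0.0357,"dy":0.0171,"dz":0,"rx":0,"ry":0,"rz":0,"fingers":0.025},{"dx":-0.0357,"dy":0.0171,"dz":0.02,"rx":0,"ry":0,"rz":0,"fingers":0.025},{"dx":0,"dy":0,"dz":0.02,"rx":0,"ry":0,"rz":0,"fingers":0.025},{"dx":0,"dy":0,"dz":0.01,"rx":0,"ry":0,"rz":0,"fingers":0.025},{"dx":0,"dy":0,"dz":0,"rx":0,"ry":0,"rz":0,"fingers":0.025}]}}

```text
time_s: 9.9
position: [0.5296, 0.0963, 0.0415]
tool_rot: [[-0.096, 0.995, -0.003], [0.995, 0.096, 0.0], [0.0, -0.003, -1.0]]
ft_force: [-0.3, 0.5, -0.4]
grip_width: 0.0343
gripper_force: 30.3
```

```bash
python3 - <<'E'
from h import *
go(.5311,.0963,.01,5.7)
im=shot("w5");print(im["eye"])
cv2.imwrite("pics/o5.png",cv2.resize(im["color"],(700,525)))
E
```

```text
t 9.9 turn [-0.003 -0.    -0.003] then shift [-0.0002  0.0015  0.0315] now [0.5296 0.0963 0.0415] grip 0.0343 30.3
[0.52336717 0.16980095 0.18351495]
```

View pics/o5.png

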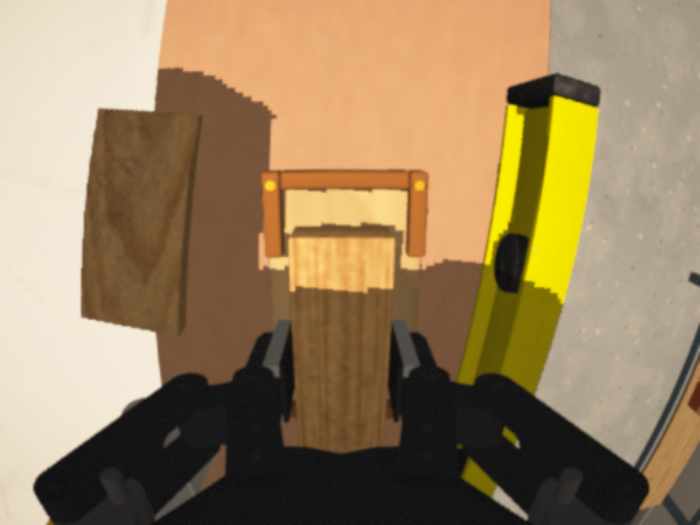

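The bar is held squarely over the tray. Its far end is at (289–395,237), between the nails at (270,185) and (420,185).

```bash
python3 - <<'E'
from h import *
im=np.load("w5.npz");k=512/700
t=np.radians(5.7);ax=np.array([-np.sin(t),np.cos(t)]);c=np.array([.5311,.0963])
for n,p,z in[("barL",(289,237),.0575),("barR",(395,237),.0575),("nailL",(270,185),.014),("nailR",(420,185),.014)]:
    w=wworld(im,np.array(p)*k,z)-c;print(n,w@ax,w@[ax[1],-ax[0]])
E
```

```text
barL 0.045008603006720965 -0.017382212151154874
barR 0.044926858791493 0.016499152841653417
nailL 0.05763652776393045 -0.030680914282196083
nailR 0.05753937545519717 0.032464907105061766
```

Call:
{"op": "arm_command", "data": {"deltas": [{"dx":0,"dy":0.0015,"dz":0.015,"rx":0,"ry":0,"rz":0,"fingers":0.025},{"dx":0,"dy":0,"dz":0.01,"rx":0,"ry":0,"rz":0,"fingers":0.025},{"dx":0,"dy":0,"dz":0.006,"rx":0,"ry":0,"rz":0,"fingers":0.025},{"dx":0,"dy":0,"dz":0,"rx":0,"ry":0,"rz":0,"fingers":0.025}]}}

```text
time_s: 10.35
position: [0.5316, 0.0965, 0.011]
tool_rot: [[-0.098, 0.995, -0.001], [0.995, 0.098, 0.0], [0.0, -0.001, -1.0]]
ft_force: [0.2, -0.6, -0.2]
grip_width: 0.0341
gripper_force: 30.3
```

```bash
python3 -c "
from h import *
go(.5315,.0963,.0095,5.7)"
```

```text
t 10.35 turn [-0.001 -0.    -0.001] then shift [-0.0002 -0.0001  0.0015] now [0.5316 0.0965 0.011 ] grip 0.0341 30.3
```

Call:
{"op": "arm_command", "data": {"deltas": [{"dx":0,"dy":0,"dz":0.0015,"rx":0,"ry":0,"rz":0,"fingers":0.025},{"dx":0,"dy":0,"dz":0,"rx":0,"ry":0,"rz":0,"fingers":0.05},{"dx":0,"dy":0,"dz":0,"rx":0,"ry":0,"rz":0,"fingers":0.05},{"dx":0,"dy":0,"dz":0,"rx":0,"ry":0,"rz":0,"fingers":0.05},{"dx":0,"dy":0,"dz":-0.015,"rx":0,"ry":0,"rz":0,"fingers":0.05},{"dx":0,"dy":0,"dz":-0.035,"rx":0,"ry":0,"rz":0,"fingers":0.05},{"dx":0,"dy":0,"dz":-0.035,"rx":0,"ry":0,"rz":0,"fingers":0.05},{"dx":0,"dy":0,"dz":-0.035,"rx":0,"ry":0,"rz":0,"fingers":0.05},{"dx":0,"dy":0,"dz":0,"rx":0,"ry":0,"rz":0.117,"fingers":0.05},{"dx":0,"dy":0,"dz":0,"rx":0,"ry":0,"rz":0.117,"fingers":0.05},{"dx":0,"dy":0,"dz":0,"rx":0,"ry":0,"rz":0.117,"fingers":0.05},{"dx":0,"dy":0,"dz":0,"rx":0,"ry":0,"rz":0,"fingers":0.05}]}}

```text
time_s: 11.55
position: [0.5319, 0.0961, 0.13]
tool_rot: [[0.251, 0.968, 0.0], [0.968, -0.251, -0.0], [0.0, 0.0, -1.0]]
ft_force: [-0.3, 0.3, -0.5]
grip_width: 0.0501
gripper_force: 0.0
```

```bash
python3 -c "
from h import *
im=shot('w6');cv2.imwrite('pics/w6.png',rect(im,.025,.47,.6,0,.2,.0005))
go(.4293,-.1446,.05,-14.4)"
```

```text
t 11.6 turn [ 0.    -0.     0.001] then shift [-0.2587 -0.0395  0.0799] now [0.5319 0.0962 0.1299] grip 0.05 0.0
```

Call:
{"op": "arm_command", "data": {"deltas": [{"dx":-0.037,"dy":-0.0056,"dz":0,"rx":0,"ry":0,"rz":0,"fingers":0.05},{"dx":-0.037,"dy":-0.0056,"dz":0,"rx":0,"ry":0,"rz":0,"fingers":0.05},{"dx":-0.037,"dy":-0.0056,"dz":0,"rx":0,"ry":0,"rz":0,"fingers":0.05},{"dx":-0.037,"dy":-0.0056,"dz":0,"rx":0,"ry":0,"rz":0,"fingers":0.05},{"dx":-0.037,"dy":-0.0056,"dz":0,"rx":0,"ry":0,"rz":0,"fingers":0.05},{"dx":-0.037,"dy":-0.0056,"dz":0.01,"rx":0,"ry":0,"rz":0,"fingers":0.05},{"dx":-0.037,"dy":-0.0056,"dz":0.02,"rx":0,"ry":0,"rz":0,"fingers":0.05},{"dx":0,"dy":0,"dz":0.03,"rx":0,"ry":0,"rz":0,"fingers":0.05},{"dx":0,"dy":0,"dz":0.02,"rx":0,"ry":0,"rz":0,"fingers":0.05},{"dx":0,"dy":0,"dz":0.02,"rx":0,"ry":0,"rz":0,"fingers":0.05},{"dx":0,"dy":0,"dz":0,"rx":0,"ry":0,"rz":0,"fingers":0.05}]}}

```text
time_s: 12.7
position: [0.4282, -0.1443, 0.0282]
tool_rot: [[0.248, 0.969, -0.004], [0.969, -0.248, 0.002], [0.001, -0.004, -1.0]]
ft_force: [0.1, -0.9, 0.0]
grip_width: 0.0496
gripper_force: 0.0
```

```bash
python3 -c "
from h import *
go(.4293,-.1446,.0055,-14.4)"
```

```text
t 12.7 turn [-0.004 -0.001  0.001] then shift [0.     0.0011 0.0227] now [ 0.4282 -0.1443  0.0282] grip 0.0496 0.0
```

Call:
{"op": "arm_command", "data": {"deltas": [{"dx":0,"dy":0.001,"dz":0.012,"rx":0,"ry":0,"rz":0,"fingers":0.05},{"dx":0,"dy":0,"dz":0.01,"rx":0,"ry":0,"rz":0,"fingers":0.05},{"dx":0,"dy":0,"dz":0,"rx":0,"ry":0,"rz":0,"fingers":0.012},{"dx":0,"dy":0,"dz":0,"rx":0,"ry":0,"rz":0,"fingers":0.012},{"dx":0,"dy":0,"dz":0,"rx":0,"ry":0,"rz":0,"fingers":0.012},{"dx":0,"dy":0,"dz":0,"rx":0,"ry":0,"rz":0,"fingers":0.012},{"dx":0,"dy":0,"dz":0,"rx":0,"ry":0,"rz":0,"fingers":0.012},{"dx":0,"dy":0,"dz":0,"rx":0,"ry":0,"rz":0,"fingers":0.012}]}}

```text
time_s: 13.5
position: [0.4304, -0.1452, 0.0084]
tool_rot: [[0.25, 0.968, 0.001], [0.968, -0.25, -0.001], [-0.0, 0.001, -1.0]]
ft_force: [-0.1, 1.7, 8.0]
grip_width: 0.021
gripper_force: 30.0
```

```bash
python3 -c "
from h import *
go(.5252,-.1311,.045,-3.9)"
```

```text
t 13.5 turn [ 0.001  0.    -0.185] then shift [ 0.0205  0.0936 -0.0366] now [ 0.4304 -0.1452  0.0084] grip 0.021 30.0
```

Call:
{"op": "arm_command", "data": {"deltas": [{"dx":0,"dy":0,"dz":-0.03,"rx":0,"ry":0,"rz":0,"fingers":0.012},{"dx":0,"dy":0,"dz":-0.03,"rx":0,"ry":0,"rz":-0.093,"fingers":0.012},{"dx":0,"dy":0,"dz":0,"rx":0,"ry":0,"rz":-0.092,"fingers":0.012},{"dx":0.0068,"dy":0.0312,"dz":0,"rx":0,"ry":0,"rz":0,"fingers":0.012},{"dx":0.0068,"dy":0.0312,"dz":0,"rx":0,"ry":0,"rz":0,"fingers":0.012},{"dx":0.0068,"dy":0.0312,"dz":0.01,"rx":0,"ry":0,"rz":0,"fingers":0.012},{"dx":0,"dy":0,"dz":0.01,"rx":0,"ry":0,"rz":0,"fingers":0.012},{"dx":0,"dy":0,"dz":0,"rx":0,"ry":0,"rz":0,"fingers":0.012},{"dx":0,"dy":0,"dz":0,"rx":0,"ry":0,"rz":0,"fingers":0.012}]}}

```text
time_s: 14.4
position: [0.5239, -0.131, 0.0477]
tool_rot: [[0.068, 0.998, -0.001], [0.998, -0.068, 0.001], [0.0, -0.001, -1.0]]
ft_force: [0.5, 0.4, -0.1]
grip_width: 0.0207
gripper_force: 29.5
```

```bash
python3 - <<'E'
from h import *
go(.5252,-.1311,.0145,-3.9)
im=shot("w7");print(im["eye"])
cv2.imwrite("pics/o7.png",cv2.resize(im["color"],(700,525)))
E
```

```text
t 14.4 turn [-0.001 -0.    -0.   ] then shift [-0.      0.0013  0.0332] now [ 0.5239 -0.131   0.0477] grip 0.0207 29.5
[ 0.52972    -0.05736947  0.18973359]
```

View pics/o7.png

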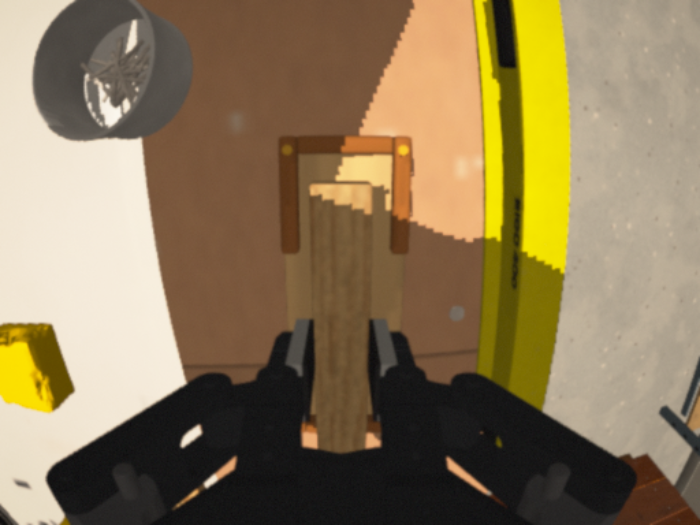

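The middle bar's far end is at (309–373,183) and the tray nails are at (287,150) and (403,150). Alignment looks good, so I'll check the numbers.

```bash
python3 - <<'E'
from h import *
im=np.load("w7.npz");k=512/700
t=np.radians(-3.9);ax=np.array([-np.sin(t),np.cos(t)]);c=np.array([.5252,-.1311])
zb=.0477-.0084+.012
for n,p,z in[("barL",(309,183),zb),("barR",(373,184),zb),("nailL",(287,150),.014),("nailR",(403,150),.014)]:
    w=wworld(im,np.array(p)*k,z)-c;print(n,w@ax,w@[ax[1],-ax[0]])
E
```

```text
barL 0.06097904092817742 -0.011546262593510598
barR 0.060632125830667745 0.010244491102500631
nailL 0.07204020201344717 -0.02385861819741173
nailR 0.07212184016327564 0.02595647717559397
```

Call:
{"op": "arm_command", "data": {"deltas": [{"dx":-0.001,"dy":0.0017,"dz":0.015,"rx":0,"ry":0,"rz":0,"fingers":0.012},{"dx":0,"dy":0,"dz":0.01,"rx":0,"ry":0,"rz":0,"fingers":0.012},{"dx":0,"dy":0,"dz":0.006,"rx":0,"ry":0,"rz":0,"fingers":0.012},{"dx":0,"dy":0,"dz":0,"rx":0,"ry":0,"rz":0,"fingers":0.012}]}}

```text
time_s: 14.85
position: [0.526, -0.1321, 0.0163]
tool_rot: [[0.068, 0.998, -0.001], [0.998, -0.068, 0.001], [0.001, -0.001, -1.0]]
ft_force: [0.1, 0.8, -0.1]
grip_width: 0.0207
gripper_force: 29.5
```

```bash
python3 -c "
from h import *
go(.5256,-.132,.0138,-3.9)"
```

```text
t 14.85 turn [-0.001 -0.001 -0.   ] then shift [ 0.0001 -0.0004  0.0025] now [ 0.526  -0.1321  0.0163] grip 0.0207 29.5
```

Call:
{"op": "arm_command", "data": {"deltas": [{"dx":0,"dy":0,"dz":0.0024,"rx":0,"ry":0,"rz":0,"fingers":0.012},{"dx":0,"dy":0,"dz":0,"rx":0,"ry":0,"rz":0,"fingers":0.04},{"dx":0,"dy":0,"dz":0,"rx":0,"ry":0,"rz":0,"fingers":0.04},{"dx":0,"dy":0,"dz":0,"rx":0,"ry":0,"rz":0,"fingers":0.04},{"dx":0,"dy":0,"dz":-0.015,"rx":0,"ry":0,"rz":0,"fingers":0.04},{"dx":0,"dy":0,"dz":-0.04,"rx":0,"ry":0,"rz":0,"fingers":0.04},{"dx":-0.02,"dy":0,"dz":-0.04,"rx":0,"ry":0,"rz":0,"fingers":0.085},{"dx":-0.045,"dy":0,"dz":-0.04,"rx":0,"ry":0,"rz":-0.094,"fingers":0.085},{"dx":-0.045,"dy":0,"dz":-0.02,"rx":0,"ry":0,"rz":-0.094,"fingers":0.085},{"dx":-0.045,"dy":0,"dz":0,"rx":0,"ry":0,"rz":0,"fingers":0.085},{"dx":-0.045,"dy":0,"dz":0,"rx":0,"ry":0,"rz":0,"fingers":0.085},{"dx":0,"dy":0,"dz":0,"rx":0,"ry":0,"rz":0,"fingers":0.085}]}}

```text
time_s: 16.05
position: [0.5342, -0.3287, 0.1622]
tool_rot: [[-0.115, 0.993, 0.001], [0.993, 0.115, -0.002], [-0.002, 0.0, -1.0]]
ft_force: [-0.5, 0.4, -0.1]
grip_width: 0.0846
gripper_force: 0.0
```

```bash
python3 - <<'E'
from h import *
im=shot("w8");print(im["eye"]);go(.535,-.31,.1,6.9)
a=rect(im,.044,.49,.58,-.39,-.25,.0004);b=rect(im,.018,.36,.45,-.42,-.23,.00054)
w=max(a.shape[1],b.shape[1]);f=lambda i:cv2.copyMakeBorder(i,0,0,0,w-i.shape[1],0)
o=np.vstack([f(a),f(b)]);print(a.shape,b.shape)
cv2.imwrite("pics/o8.png",cv2.resize(o,None,fx=1.5,fy=1.5,interpolation=cv2.INTER_CUBIC))
E
```

```text
[ 0.52615158 -0.25511449  0.30404607]
t 16.1 turn [-0.    -0.    -0.003] then shift [0.0157 0.0027 0.0621] now [ 0.5342 -0.3259  0.1621] grip 0.0849 0.0
(225, 350, 3) (167, 352, 3)
```

View pics/o8.png

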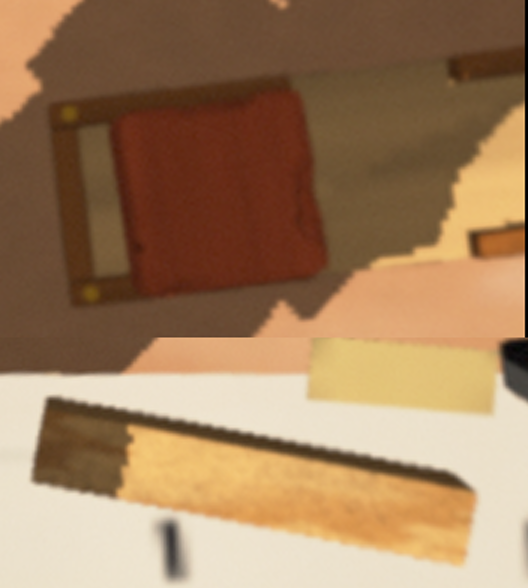

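The brick's top face is at (118,112), (300,90), (327,270) and (137,295). The long spacer's top face is at (45,412), (475,490), (463,566) and (32,482).

```bash
python3 - <<'E'
from h import *
m,y=fit("w8",[(118,112),(300,90),(327,270),(137,295)],-.25,.58,3750,.044,.044,"brick")
o=337.5
fit("w8",[(45,412-o),(475,490-o),(463,566-o),(32,482-o)],-.23,.45,1.5/.00054,.018,.018,"sp_long")
go(*m,.018,y)
E
```

```text
brick c [ 0.5289 -0.3088] yaw 7.2 len 0.05 wid 0.0488
sp_long c [ 0.396  -0.3214] yaw -10.66 len 0.1577 wid 0.0267
t 16.1 turn [-0.    -0.    -0.009] then shift [ 0.0177 -0.0031  0.1441] now [ 0.5342 -0.3259  0.1621] grip 0.0849 0.0
```

Call:
{"op": "arm_command", "data": {"deltas": [{"dx":0.0177,"dy":-0.0031,"dz":0.03,"rx":0,"ry":0,"rz":-0.009,"fingers":0.085},{"dx":0,"dy":0,"dz":0.035,"rx":0,"ry":0,"rz":0,"fingers":0.085},{"dx":0,"dy":0,"dz":0.035,"rx":0,"ry":0,"rz":0,"fingers":0.085},{"dx":0,"dy":0,"dz":0.025,"rx":0,"ry":0,"rz":0,"fingers":0.085},{"dx":0,"dy":0,"dz":0.017,"rx":0,"ry":0,"rz":0,"fingers":0.085},{"dx":0,"dy":0,"dz":0,"rx":0,"ry":0,"rz":0,"fingers":0.085},{"dx":0,"dy":0,"dz":0,"rx":0,"ry":0,"rz":0,"fingers":0.04},{"dx":0,"dy":0,"dz":0,"rx":0,"ry":0,"rz":0,"fingers":0.04},{"dx":0,"dy":0,"dz":0,"rx":0,"ry":0,"rz":0,"fingers":0.04},{"dx":0,"dy":0,"dz":0,"rx":0,"ry":0,"rz":0,"fingers":0.04},{"dx":0,"dy":0,"dz":0,"rx":0,"ry":0,"rz":0,"fingers":0.04}], "squeeze": 40}}

```text
time_s: 17.2
position: [0.5299, -0.3066, 0.0223]
tool_rot: [[-0.129, 0.992, 0.002], [0.992, 0.129, -0.001], [-0.001, 0.002, -1.0]]
ft_force: [-1.7, 1.7, 6.1]
grip_width: 0.0506
gripper_force: 42.0
```

Call:
{"op": "arm_command", "data": {"deltas": [{"dx":0,"dy":0,"dz":-0.03,"rx":0,"ry":0,"rz":0,"fingers":0.04},{"dx":0,"dy":0,"dz":-0.045,"rx":0,"ry":0,"rz":0,"fingers":0.04},{"dx":0,"dy":0,"dz":-0.045,"rx":0,"ry":0,"rz":0.098,"fingers":0.04},{"dx":0,"dy":0,"dz":0,"rx":0,"ry":0,"rz":0.098,"fingers":0.04},{"dx":0,"dy":0,"dz":0,"rx":0,"ry":0,"rz":0,"fingers":0.04}]}}

```text
time_s: 17.7
position: [0.5296, -0.3066, 0.1422]
tool_rot: [[0.068, 0.998, 0.002], [0.998, -0.068, -0.002], [-0.002, 0.002, -1.0]]
ft_force: [-0.1, 0.7, -2.2]
grip_width: 0.0512
gripper_force: 43.0
```

```bash
python3 -c "
from h import *
go(.5204,.3357,.0395,-3.8)"
```

```text
t 17.7 turn [ 0.002  0.002 -0.001] then shift [ 0.6403 -0.0517  0.1027] now [ 0.5296 -0.3066  0.1422] grip 0.0512 43.0
```

Call:
{"op": "arm_command", "data": {"deltas": [{"dx":0.04,"dy":-0.0032,"dz":0,"rx":0,"ry":0,"rz":0,"fingers":0.04},{"dx":0.04,"dy":-0.0032,"dz":0,"rx":0,"ry":0,"rz":0,"fingers":0.04},{"dx":0.04,"dy":-0.0032,"dz":0,"rx":0,"ry":0,"rz":0,"fingers":0.04},{"dx":0.04,"dy":-0.0032,"dz":0,"rx":0,"ry":0,"rz":0,"fingers":0.04},{"dx":0.04,"dy":-0.0032,"dz":0,"rx":0,"ry":0,"rz":0,"fingers":0.04},{"dx":0.04,"dy":-0.0032,"dz":0,"rx":0,"ry":0,"rz":0,"fingers":0.04},{"dx":0.04,"dy":-0.0032,"dz":0,"rx":0,"ry":0,"rz":0,"fingers":0.04},{"dx":0.04,"dy":-0.0032,"dz":0,"rx":0,"ry":0,"rz":0,"fingers":0.04},{"dx":0.04,"dy":-0.0032,"dz":0,"rx":0,"ry":0,"rz":0,"fingers":0.04},{"dx":0.04,"dy":-0.0032,"dz":0,"rx":0,"ry":0,"rz":0,"fingers":0.04},{"dx":0.04,"dy":-0.0032,"dz":0,"rx":0,"ry":0,"rz":0,"fingers":0.04},{"dx":0.04,"dy":-0.0032,"dz":0,"rx":0,"ry":0,"rz":0,"fingers":0.04}]}}

```text
time_s: 18.9
position: [0.5223, 0.1766, 0.1397]
tool_rot: [[0.064, 0.998, -0.002], [0.998, -0.064, -0.0], [-0.0, -0.002, -1.0]]
ft_force: [0.7, 0.3, -2.3]
grip_width: 0.0512
gripper_force: 42.9
```

Call:
{"op": "arm_command", "data": {"deltas": [{"dx":0.04,"dy":-0.0032,"dz":0,"rx":0,"ry":0,"rz":0,"fingers":0.04},{"dx":0.04,"dy":-0.0032,"dz":0,"rx":0,"ry":0,"rz":0,"fingers":0.04},{"dx":0.04,"dy":-0.0032,"dz":0,"rx":0,"ry":0,"rz":0,"fingers":0.04},{"dx":0.03,"dy":-0.0032,"dz":0,"rx":0,"ry":0,"rz":0,"fingers":0.04},{"dx":0.01,"dy":0,"dz":0.025,"rx":0,"ry":0,"rz":0,"fingers":0.04},{"dx":0,"dy":0,"dz":0.025,"rx":0,"ry":0,"rz":0,"fingers":0.04},{"dx":0,"dy":0,"dz":0,"rx":0,"ry":0,"rz":0,"fingers":0.04},{"dx":0,"dy":0,"dz":0,"rx":0,"ry":0,"rz":0,"fingers":0.04}]}}

```text
time_s: 19.7
position: [0.521, 0.3352, 0.0904]
tool_rot: [[0.066, 0.998, -0.001], [0.998, -0.066, -0.001], [-0.001, -0.001, -1.0]]
ft_force: [0.4, -0.8, -1.4]
grip_width: 0.0509
gripper_force: 42.8
```

```bash
python3 - <<'E'
from h import *
go(.5204,.3357,.0395,-3.8)
im=shot("w9");print(im["eye"])
cv2.imwrite("pics/o9.png",cv2.resize(im["color"],(700,525)))
E
```

```text
t 19.7 turn [-0.001  0.001  0.001] then shift [ 0.0005 -0.0006  0.0509] now [0.521  0.3352 0.0904] grip 0.0509 42.8
[0.52660597 0.40898452 0.23236802]
```

View pics/o9.png

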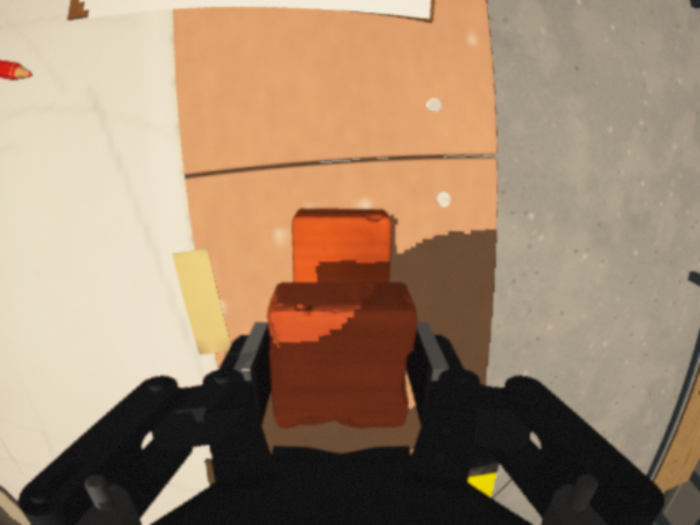

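```bash
python3 - <<'E'
from h import *
im=np.load("w9.npz");k=512/700
t=np.radians(-3.8);ax=np.array([-np.sin(t),np.cos(t)]);c=np.array([.5204,.3357])
for n,p,z in[("brFL",(269,309),.112),("brFR",(415,307),.112),("brNL",(274,425),.112),("brNR",(405,425),.112),("btFL",(276,284),.082),("btFR",(407,284),.082),("lgL",(293,217),.03),("lgR",(390,219),.03)]:
    w=wworld(im,np.array(p)*k,z)-c;print(n,w@ax,w@[ax[1],-ax[0]])
E
```

```text
brFL 0.021827893046723515 -0.022157339849942205
brFR 0.022573539343558508 0.025261603569984987
brNL -0.026514145223615497 -0.0240687059877481
brNR -0.02637840363348532 0.025459390541357655
btFL 0.019756558065570577 -0.024529770195186127
btFR 0.019801844155285228 0.027363252313385045
lgL 0.03720495874924316 -0.02317736317010152
lgR 0.03621089358029874 0.026030848671514093
```

Call:
{"op": "arm_command", "data": {"deltas": [{"dx":0.0025,"dy":0,"dz":0.02,"rx":0,"ry":0,"rz":0,"fingers":0.04},{"dx":0,"dy":0,"dz":0.015,"rx":0,"ry":0,"rz":0,"fingers":0.04},{"dx":0,"dy":0,"dz":0.01,"rx":0,"ry":0,"rz":0,"fingers":0.04},{"dx":0,"dy":0,"dz":0.004,"rx":0,"ry":0,"rz":0,"fingers":0.04},{"dx":0,"dy":0,"dz":0,"rx":0,"ry":0,"rz":0,"fingers":0.04}]}}

```text
time_s: 20.25
position: [0.5216, 0.3379, 0.042]
tool_rot: [[0.067, 0.998, 0.0], [0.998, -0.067, 0.0], [0.0, 0.0, -1.0]]
ft_force: [-0.2, -0.1, -1.4]
grip_width: 0.0512
gripper_force: 43.0
```

```bash
python3 -c "
from h import *
go(.5209,.3379,.039,-3.8);print(env.observe()['ft_force'])"
```

```text
t 20.25 turn [ 0.    -0.    -0.001] then shift [-0.     -0.0007  0.003 ] now [0.5216 0.3379 0.042 ] grip 0.0512 43.0
[-0.24011398 -0.07432742 -1.41831864]
```

Call:
{"op": "arm_command", "data": {"deltas": [{"dx":0,"dy":-0.0003,"dz":0.0025,"rx":0,"ry":0,"rz":0,"fingers":0.04},{"dx":0,"dy":0,"dz":0.001,"rx":0,"ry":0,"rz":0,"fingers":0.04},{"dx":0,"dy":0,"dz":0,"rx":0,"ry":0,"rz":0,"fingers":0.065},{"dx":0,"dy":0,"dz":0,"rx":0,"ry":0,"rz":0,"fingers":0.075},{"dx":0,"dy":0,"dz":0,"rx":0,"ry":0,"rz":0,"fingers":0.075},{"dx":0,"dy":0,"dz":-0.01,"rx":0,"ry":0,"rz":0,"fingers":0.075},{"dx":0,"dy":0,"dz":-0.03,"rx":0,"ry":0,"rz":0,"fingers":0.075},{"dx":0,"dy":0,"dz":-0.045,"rx":0,"ry":0,"rz":0,"fingers":0.075},{"dx":0,"dy":0,"dz":-0.045,"rx":0,"ry":0,"rz":0,"fingers":0.06},{"dx":0,"dy":0,"dz":0,"rx":0,"ry":0,"rz":0,"fingers":0.06}]}}

```text
time_s: 21.25
position: [0.5232, 0.339, 0.1757]
tool_rot: [[0.067, 0.998, 0.012], [0.998, -0.067, 0.005], [0.006, 0.012, -1.0]]
ft_force: [0.6, -0.0, -0.4]
grip_width: 0.06
gripper_force: 0.0
```

```bash
python3 -c "
from h import *
print(shot('w10')['eye'])
go(.396,-.3214,.05,-10.7)"
```

```text
[0.52701393 0.412007   0.31812088]
t 21.3 turn [ 0.006 -0.004  0.12 ] then shift [-0.6718 -0.0014  0.1222] now [0.5221 0.3385 0.1722] grip 0.0598 0.0
```

Call:
{"op": "arm_command", "data": {"deltas": [{"dx":0,"dy":0,"dz":0,"rx":0.006,"ry":-0.004,"rz":0.12,"fingers":0.06},{"dx":-0.042,"dy":0,"dz":0,"rx":0,"ry":0,"rz":0,"fingers":0.06},{"dx":-0.042,"dy":0,"dz":0,"rx":0,"ry":0,"rz":0,"fingers":0.06},{"dx":-0.042,"dy":0,"dz":0,"rx":0,"ry":0,"rz":0,"fingers":0.06},{"dx":-0.042,"dy":0,"dz":0,"rx":0,"ry":0,"rz":0,"fingers":0.06},{"dx":-0.042,"dy":0,"dz":0,"rx":0,"ry":0,"rz":0,"fingers":0.06},{"dx":-0.042,"dy":0,"dz":0,"rx":0,"ry":0,"rz":0,"fingers":0.06},{"dx":-0.042,"dy":0,"dz":0,"rx":0,"ry":0,"rz":0,"fingers":0.06},{"dx":-0.042,"dy":0,"dz":0,"rx":0,"ry":0,"rz":0,"fingers":0.06},{"dx":-0.042,"dy":0,"dz":0,"rx":0,"ry":0,"rz":0,"fingers":0.06},{"dx":-0.042,"dy":0,"dz":0,"rx":0,"ry":0,"rz":0,"fingers":0.06},{"dx":-0.042,"dy":0,"dz":0,"rx":0,"ry":0,"rz":0,"fingers":0.06}]}}

```text
time_s: 22.5
position: [0.4342, -0.1173, 0.1698]
tool_rot: [[0.186, 0.983, -0.007], [0.983, -0.186, -0.003], [-0.004, -0.007, -1.0]]
ft_force: [0.4, -0.2, 0.1]
grip_width: 0.0598
gripper_force: 0.0
```

Call:
{"op": "arm_command", "data": {"deltas": [{"dx":-0.042,"dy":0,"dz":0,"rx":0,"ry":0,"rz":0,"fingers":0.06},{"dx":-0.042,"dy":0,"dz":0,"rx":0,"ry":0,"rz":0,"fingers":0.06},{"dx":-0.042,"dy":0,"dz":0,"rx":0,"ry":0,"rz":0,"fingers":0.06},{"dx":-0.042,"dy":0,"dz":0.02,"rx":0,"ry":0,"rz":0,"fingers":0.06},{"dx":-0.035,"dy":0,"dz":0.03,"rx":0,"ry":0,"rz":0,"fingers":0.06},{"dx":0,"dy":0,"dz":0.04,"rx":0,"ry":0,"rz":0,"fingers":0.06},{"dx":0,"dy":0,"dz":0.03,"rx":0,"ry":0,"rz":0,"fingers":0.06},{"dx":0,"dy":0,"dz":0,"rx":0,"ry":0,"rz":0,"fingers":0.06},{"dx":0,"dy":0,"dz":0,"rx":0,"ry":0,"rz":0,"fingers":0.06}]}}

```text
time_s: 23.4
position: [0.3967, -0.3157, 0.0514]
tool_rot: [[0.186, 0.983, -0.007], [0.983, -0.186, -0.003], [-0.004, -0.006, -1.0]]
ft_force: [0.2, -0.6, -0.1]
grip_width: 0.0599
gripper_force: 0.0
```

```bash
python3 -c "
from h import *
go(.396,-.3214,.007,-10.7)"
```

```text
t 23.4 turn [-0.006  0.004 -0.   ] then shift [-0.0057  0.0004  0.0444] now [ 0.3967 -0.3157  0.0514] grip 0.0599 0.0
```

Call:
{"op": "arm_command", "data": {"deltas": [{"dx":-0.0057,"dy":0.0004,"dz":0,"rx":-0.006,"ry":0.004,"rz":0,"fingers":0.06},{"dx":0,"dy":0,"dz":0.02,"rx":0,"ry":0,"rz":0,"fingers":0.06},{"dx":0,"dy":0,"dz":0.014,"rx":0,"ry":0,"rz":0,"fingers":0.06},{"dx":0,"dy":0,"dz":0.01,"rx":0,"ry":0,"rz":0,"fingers":0.06},{"dx":0,"dy":0,"dz":0,"rx":0,"ry":0,"rz":0,"fingers":0.018},{"dx":0,"dy":0,"dz":0,"rx":0,"ry":0,"rz":0,"fingers":0.018},{"dx":0,"dy":0,"dz":0,"rx":0,"ry":0,"rz":0,"fingers":0.018},{"dx":0,"dy":0,"dz":0,"rx":0,"ry":0,"rz":0,"fingers":0.018},{"dx":0,"dy":0,"dz":0,"rx":0,"ry":0,"rz":0,"fingers":0.018},{"dx":0,"dy":0,"dz":0,"rx":0,"ry":0,"rz":0,"fingers":0.018}], "squeeze": 35}}

```text
time_s: 24.4
position: [0.3964, -0.322, 0.0081]
tool_rot: [[0.186, 0.983, 0.002], [0.983, -0.186, -0.002], [-0.002, 0.002, -1.0]]
ft_force: [1.2, 0.9, 7.8]
grip_width: 0.027
gripper_force: 35.5
```

```bash
python3 -c "
from h import *
go(.5362,-.3648,.05,6.9)"
```

```text
t 24.4 turn [ 0.002  0.002 -0.307] then shift [-0.0592  0.1336 -0.0419] now [ 0.3964 -0.322   0.0081] grip 0.027 35.5
```

Call:
{"op": "arm_command", "data": {"deltas": [{"dx":0,"dy":0,"dz":-0.03,"rx":0,"ry":0,"rz":0,"fingers":0.018},{"dx":0,"dy":0,"dz":-0.03,"rx":0,"ry":0,"rz":0,"fingers":0.018},{"dx":0,"dy":0,"dz":0,"rx":0,"ry":0,"rz":-0.103,"fingers":0.018},{"dx":0,"dy":0,"dz":0,"rx":0,"ry":0,"rz":-0.102,"fingers":0.018},{"dx":0,"dy":0,"dz":0,"rx":0,"ry":0,"rz":-0.102,"fingers":0.018},{"dx":-0.0148,"dy":0.0334,"dz":0,"rx":0,"ry":0,"rz":0,"fingers":0.018},{"dx":-0.0148,"dy":0.0334,"dz":0,"rx":0,"ry":0,"rz":0,"fingers":0.018},{"dx":-0.0148,"dy":0.0334,"dz":0,"rx":0,"ry":0,"rz":0,"fingers":0.018},{"dx":-0.0148,"dy":0.0334,"dz":0,"rx":0,"ry":0,"rz":0,"fingers":0.018},{"dx":0,"dy":0,"dz":0.018,"rx":0,"ry":0,"rz":0,"fingers":0.018},{"dx":0,"dy":0,"dz":0,"rx":0,"ry":0,"rz":0,"fingers":0.018},{"dx":0,"dy":0,"dz":0,"rx":0,"ry":0,"rz":0,"fingers":0.018}]}}

```text
time_s: 25.6
position: [0.5352, -0.364, 0.0492]
tool_rot: [[-0.12, 0.993, -0.001], [0.993, 0.12, 0.0], [0.001, -0.001, -1.0]]
ft_force: [-0.5, 0.1, -0.7]
grip_width: 0.027
gripper_force: 34.8
```

```bash
python3 - <<'E'
from h import *
go(.5362,-.3648,.0145,6.9)
im=shot("w11");print(im["eye"])
cv2.imwrite("pics/o11.png",cv2.resize(im["color"],(700,525)))
E
```

```text
t 25.6 turn [-0.001 -0.001 -0.001] then shift [-0.001   0.0009  0.0347] now [ 0.5352 -0.364   0.0492] grip 0.027 34.8
[ 0.52697076 -0.29070405  0.19120333]
```

View pics/o11.png

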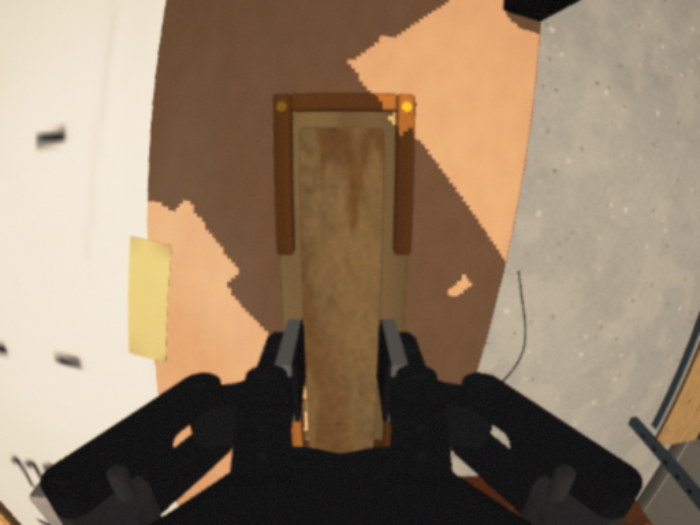

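The long bar's far end is at (300–386,128), with the tray nails at (282,106) and (406,106).

```bash
python3 - <<'E'
from h import *
im=np.load("w11.npz");k=512/700
t=np.radians(6.9);ax=np.array([-np.sin(t),np.cos(t)]);c=np.array([.5362,-.3648])
zb=.0492-.0081+.018
for n,p,z in[("barL",(300,128),zb),("barR",(386,128),zb),("barnearL",(303,318),zb),("barnearR",(382,318),zb),("nailL",(282,106),.014),("nailR",(406,106),.014),("wallL",(277,250),.014),("wallR",(411,250),.014)]:
    w=wworld(im,np.array(p)*k,z)-c;print(n,w@ax,w@[ax[1],-ax[0]])
E
```

```text
barL 0.08039330730568474 -0.013413930416016275
barR 0.08040812389735108 0.014133024319327992
barnearL 0.014779702553038907 -0.013880287286341733
barnearR 0.014759955680912611 0.014317426402241824
nailL 0.09227296403402822 -0.02564590135765008
nailR 0.09234495464039816 0.027688971449574707
wallL 0.027978702635837904 -0.029412445158678316
wallR 0.02796385045335572 0.031539328408899676
```

Call:
{"op": "arm_command", "data": {"deltas": [{"dx":-0.0005,"dy":0.0008,"dz":0.015,"rx":0,"ry":0,"rz":0,"fingers":0.018},{"dx":0,"dy":0,"dz":0.012,"rx":0,"ry":0,"rz":0,"fingers":0.018},{"dx":0,"dy":0,"dz":0.006,"rx":0,"ry":0,"rz":0,"fingers":0.018},{"dx":0,"dy":0,"dz":0,"rx":0,"ry":0,"rz":0,"fingers":0.018}]}}

```text
time_s: 26.05
position: [0.5359, -0.3642, 0.0147]
tool_rot: [[-0.12, 0.993, -0.002], [0.993, 0.12, 0.001], [0.002, -0.001, -1.0]]
ft_force: [-0.8, -0.1, -0.8]
grip_width: 0.0267
gripper_force: 34.8
```

```bash
python3 -c "
from h import *
go(.536,-.3644,.0135,6.9)"
```

```text
t 26.05 turn [-0.001 -0.002 -0.001] then shift [-0.0002  0.      0.0012] now [ 0.5359 -0.3642  0.0147] grip 0.0267 34.8
```

Call:
{"op": "arm_command", "data": {"deltas": [{"dx":0,"dy":0,"dz":0.0014,"rx":0,"ry":0,"rz":0,"fingers":0.018},{"dx":0,"dy":0,"dz":0,"rx":0,"ry":0,"rz":0,"fingers":0.045},{"dx":0,"dy":0,"dz":0,"rx":0,"ry":0,"rz":0,"fingers":0.045},{"dx":0,"dy":0,"dz":0,"rx":0,"ry":0,"rz":0,"fingers":0.045},{"dx":0,"dy":0,"dz":-0.015,"rx":0,"ry":0,"rz":0,"fingers":0.045},{"dx":0,"dy":0,"dz":-0.04,"rx":0,"ry":0,"rz":0,"fingers":0.045},{"dx":-0.03,"dy":0,"dz":-0.045,"rx":0,"ry":0,"rz":0,"fingers":0.085},{"dx":-0.03,"dy":0,"dz":-0.045,"rx":0,"ry":0,"rz":0,"fingers":0.085},{"dx":-0.02,"dy":0,"dz":-0.045,"rx":0,"ry":0,"rz":0,"fingers":0.085},{"dx":0,"dy":0,"dz":0,"rx":0,"ry":0,"rz":0,"fingers":0.085}]}}

```text
time_s: 27.05
position: [0.5465, -0.4433, 0.2052]
tool_rot: [[-0.118, 0.993, 0.009], [0.993, 0.118, -0.011], [-0.012, 0.007, -1.0]]
ft_force: [0.3, 0.5, 1.7]
grip_width: 0.0847
gripper_force: 0.0
```

```bash
python3 -c "
from h import *
print(shot('w12')['eye']);go(.46,-.15,.22,0)"
```

```text
[ 0.53709855 -0.36842113  0.34628164]
t 27.1 turn [0.004 0.006 0.119] then shift [ 0.2913 -0.086  -0.0187] now [ 0.546  -0.4413  0.2013] grip 0.0848 0.0
```

Call:
{"op": "arm_command", "data": {"deltas": [{"dx":0.04,"dy":0,"dz":0,"rx":0,"ry":0,"rz":0.12,"fingers":0.085},{"dx":0.045,"dy":0,"dz":0,"rx":0,"ry":0,"rz":0,"fingers":0.085},{"dx":0.045,"dy":0,"dz":0,"rx":0,"ry":0,"rz":0,"fingers":0.085},{"dx":0.045,"dy":0,"dz":0,"rx":0,"ry":0,"rz":0,"fingers":0.085},{"dx":0.045,"dy":0,"dz":0,"rx":0,"ry":0,"rz":0,"fingers":0.085},{"dx":0.045,"dy":0,"dz":0,"rx":0,"ry":0,"rz":0,"fingers":0.085},{"dx":0.04,"dy":0,"dz":0,"rx":0,"ry":0,"rz":0,"fingers":0.085},{"dx":0,"dy":0,"dz":0,"rx":0,"ry":0,"rz":0,"fingers":0.085}]}}

```text
time_s: 27.9
position: [0.5398, -0.1298, 0.1971]
tool_rot: [[-0.005, 1.0, -0.002], [1.0, 0.005, 0.002], [0.002, -0.002, -1.0]]
ft_force: [0.1, 0.3, 0.1]
grip_width: 0.0847
gripper_force: 0.0
```

```bash
python3 - <<'E'
from h import *
im=shot('w13');print(im['eye'],env.observe()["time_s"],env.observe()["position"])
L=lambda n:np.load(n+".npz")
a=rect(L("w12"),.014,.48,.59,-.48,-.25,.0006);b=rect(im,.014,.48,.59,-.22,-.045,.0006)
c=rect(L("w6"),.014,.48,.59,.02,.17,.0006);d=rect(L("w10"),.06,.46,.57,.28,.39,.0006)
f=lambda i,j:cv2.resize(np.hstack([i,j]),(780,int(780*i.shape[0]/(i.shape[1]+j.shape[1]))),interpolation=cv2.INTER_CUBIC)
cv2.imwrite("pics/o13.png",np.vstack([f(a,b),f(c,d)]));print(a.shape,b.shape,c.shape,d.shape)
E
```

```text
[ 0.5401709  -0.05615343  0.33927309] 27.95 [ 0.540099   -0.13207735  0.19717687]
(184, 384, 3) (184, 292, 3) (184, 251, 3) (184, 184, 3)
```

View pics/o13.png

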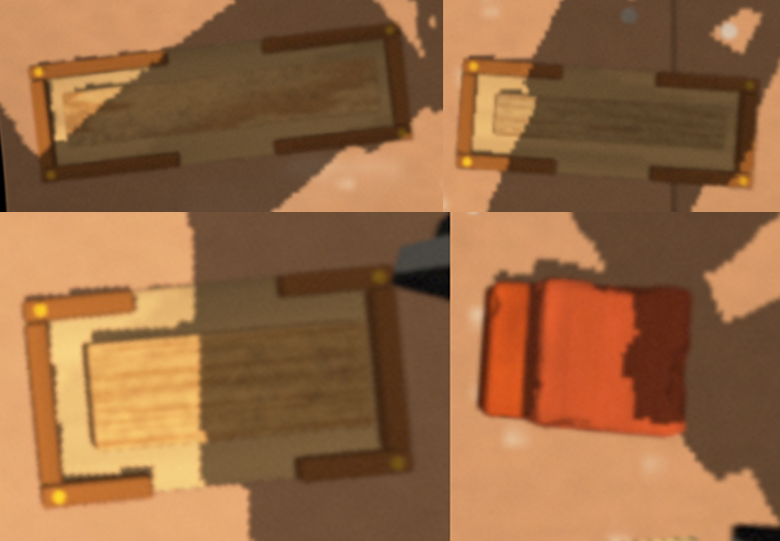

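```bash
python3 - <<'E'
from h import *
def F(n,cl,u0,v0,y1,x1,s,zo,z,nm): return fit(n,[(u-u0,v-v0) for u,v in cl],y1,x1,s,zo,z,nm)
s1=780/676/.0006;s2=780/435/.0006
F("w12",[(38,72),(391,31),(404,132),(51,174)],0,0,-.25,.59,s1,.014,.014,"trayL")
F("w12",[(63,92),(376,62),(383,114),(68,145)],0,0,-.25,.59,s1,.014,.023,"barL")
F("w13",[(473,67),(750,86),(743,181),(467,161)],443,0,-.045,.59,s1,.014,.014,"trayM")
F("w13",[(495,93),(727,108),(724,150),(494,134)],443,0,-.045,.59,s1,.014,.017,"barM")
F("w6",[(40,310),(380,277),(398,462),(58,497)],0,212,.17,.59,s2,.014,.014,"trayS")
F("w6",[(88,345),(364,322),(372,425),(95,448)],0,212,.17,.59,s2,.014,.025,"barS")
F("w10",[(545,283),(690,290),(684,433),(530,425)],450,212,.39,.57,s2,.06,.06,"brick")
eye=np.load("w10.npz")["eye"]
for u,v in[(490,285),(483,412)]:
    P=np.array([.57-(v-212)/s2,.39-(u-450)/s2]);print("large left end",eye[:2]+(P-eye[:2])*(eye[2]-.03)/(eye[2]-.06))
E
```

```text
trayL c [ 0.5368 -0.3649] yaw 6.71 len 0.1848 wid 0.0532
barL c [ 0.5363 -0.3658] yaw 5.55 len 0.1596 wid 0.0267
trayM c [ 0.5256 -0.1309] yaw -4.03 len 0.1441 wid 0.0493
barM c [ 0.5271 -0.1311] yaw -3.84 len 0.1193 wid 0.0214
trayS c [0.5316 0.0967] yaw 5.71 len 0.1143 wid 0.0625
barS c [0.5329 0.0963] yaw 4.76 len 0.0889 wid 0.0331
brick c [0.5212 0.3357] yaw -2.87 len 0.0501 wid 0.0478
large left end [0.54773011 0.37250201]
large left end [0.50029485 0.37511655]
```

All four placements measure within about 1.5 mm of centre, and the trays, bars and stacked brick match the picture. I'm handing the job in.

```bash
python3 -c "
from rig import env
print(env.close_job())"
```

```text
the job is handed in; nothing more can be done
None
```

The job is handed in: each spacer lies in its own tray and the small brick offcut sits on the larger one, all within about 1.5 mm of centre by wrist-camera measurement. The wedge and nail tin were not touched, and it took about 28 s.

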